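# Open the brass-capped steam trap and hold the cap up for inspection

### The job

Unscrew the brass cap from its steam trap so that I can look at the disc underneath. Nobody noted whether this one has a right- or a left-hand thread, so try it one way and, if it will not give, the other; then lift it off and finish still holding it, level and mouth down, 5 to 10 cm above its trap. Leave the steel-capped trap, the bronze union and the loose iron seat ring alone.

Things in the scene. Friction and masses are not known exactly. Their poses are not given: they have to be found in the camera images.
- brass_cap_mid (a point): The brass cap to take off: hollow hexagon cap, mouth down, 48 mm across flats (55 across corners), 40 mm high, about 0.4 kg, on one of the station's two traps (which one changes). Point on its axis, half-way up, 20 mm above its lower edge. z up along the axis; x points out square through one flat: flats at 0, 60, 120... degrees from x. Top 4 mm bevelled; bare space beside it down to 15 mm below its edge.
- brass_cap_rim (a point): Centre of the brass cap's lower edge, where it stands on its seat. Inside is a hidden neck 24 mm high with a coarse thread whose hand changes from run to run and cannot be seen. Turned the wrong way the cap stops dead after about 3 degrees. The right way it turns easily, comes free at 107 and stops at 144 degrees: about 125 is right for lifting off. It cannot be pulled off before that.
- brass_cap_top (a point): Centre of the brass cap's flat top, 40 mm above its lower edge. While being turned the cap may stay down on its seat (the thread has that much play); let go, it stays at the angle it was turned to, so it can be turned in two or more grips.
- steel_cap_mid (a point): The dark steel cap on the other trap, same size and shape as the brass one; point on its axis half-way up. Not to be moved or turned.
- station: Fixed trap station: base plate 270 (x) by 330 mm (y), two header pipes along y at x = -105 and 105 mm (tops 82 mm high), between them two trap bodies with upright axes at x = 0, y = -80 and 80 mm, each with a round seat 47 mm in diameter 100 mm above the bench on which a cap stands (up to 140 mm). Origin: centre of its underside, z up. The caps start with their x along its x.
- union_mid (a point): Loose bronze pipe union lying on the bench on the robot's side of the station, 72 mm long (x), hexagon 42 mm across flats; point at its centre. Bystander.
- seat_ring_mid (a point): Loose iron seat ring lying flat on the bench beyond the station, 52 mm outside, 30 mm inside, 12 mm high; point at its centre. Bystander.
- chest: Fixed cast-aluminium parts chest at the left, 320 (x) by 220 (y) by 95 mm high, its lid propped open on the left side up to 320 mm high, trap parts inside. Origin: centre of its underside. Only to be kept clear of.

How it is judged:
On the way, in this order (a step that is already met when the one before it is completed fails the run):
1. the brass cap has been turned by about 75 degrees or more while still down on its thread (angle between the x axis of brass_cap_mid and the x axis of station, either way round above 1.3 rad and z of brass_cap_mid in the frame of station below 0.132 m), for 0.05 s.
2. the brass cap is lifted off, its lower edge above the top of the threaded neck (z of brass_cap_mid in the frame of station above 0.15 m and contact force between the fingers and brass_cap above 1 N), for 0.1 s.
At the end, for the whole second after the job is handed in: The brass cap is held still in the fingers, touching nothing else, 45 to 110 mm above where it was seated and within 125 mm of that place in all, tilted less than 15 degrees; the steel cap, union and seat ring are where they were (8, 30 and 30 mm) (z of brass_cap_mid in the frame of station between 0.165 and 0.23 m and distance of brass_cap_mid from where it was at the start of the episode below 0.125 m and angle between brass_cap_mid's own z axis and vertical below 0.26 rad and contact force between the fingers and brass_cap above 1 N and contact force between brass_cap and station below 0.1 N and contact force between brass_cap and steel_cap below 0.1 N and linear speed of brass_cap below 0.03 m/s and distance of steel_cap_mid from where it was at the start of the episode below 0.008 m and distance of each of union_mid, seat_ring_mid from where it was at the start of the episode below 0.03 m); the arm keeps its last pose, push and grip.
It fails at once if the steel cap is moved or turned (distance of steel_cap_mid from where it was at the start of the episode above 0.008 m or angle between the x axis of steel_cap_mid and the x axis of station, either way round above 0.2 rad).
It fails at once if the bronze union is moved (distance of union_mid from where it was at the start of the episode above 0.03 m).
It fails at once if the seat ring is moved (distance of seat_ring_mid from where it was at the start of the episode above 0.03 m).
It also fails if it takes over 48 s, if anything falls off the work surface, if the arm or the gripper's body presses on something with over 40 N, if the wrist force passes 120 N, or if a joint passes its speed limit or range.

### The arm

A 6-joint arm with a two-finger parallel gripper is mounted at the origin on the work surface. World frame = base frame: x ahead of the robot, y to its left, z up, the work surface at z = 0. Lengths are in m, angles in rad, forces in N, time in s.
With the tool pointing down it reaches from about 0.4 to 0.925 m from the base axis. Payload 12.5 kg.
Tool frame: the origin (TCP) lies at the very end of the fingers, on their centre line; the grasp point (between the pads) lies 19 mm behind it; z points along the fingers, y is the direction in which the jaws open and shut (so a half turn about z gives the same grasp; the last joint's range is limited). The gripper opens to 95 mm and grips with 3 to 60 N. Pads are 20 mm wide; open, the fingers measure 119 mm over their backs; the gripper's body (75 mm by 180 mm) begins 59 mm behind the grasp point.
Start: joints at [1.046, 0.491, 1.559, -0, 1.092, -0.106], TCP at [0.254, 0.571, 0.176] pointing down, gripper open.
Joint ranges: [-3.1, 3.1], [-0.84, 2.19], [0.05, 2.79], [-1.13, 4.28], [0.06, 2.93], [-2.69, 2.69]. Speed limits (rad/s): [2.22, 2.22, 2.79, 3.14, 3.14, 3.14].

### API

Orientations are given as [roll, pitch, yaw] about the fixed x, y, z axes, in that order (R = Rz(yaw) Ry(pitch) Rx(roll)).
In Python, from station import * gives the robot as it stands. The module is installed in compiled form; this text tells all that it offers.
- The arm moves only by the tool move_arm, never from a script. Its argument "moves" is a list of rows, each an object with "fingers": the closure, from -1 (fully open) to 1 (shut); "linear": the shift along the tool's x, y, z as a fraction of full scale, a list of three; "yaw": the turn about the tool's z as a fraction of full scale. A call has 1 to 20 rows; each row shifts and turns the commanded pose from where the row before left it, along the tool's axes as they then stand; what a row does not reach is not made up. Full scale, the value 1, is 50 mm for a shift and 0.15 rad for a turn. A row lasts 1/8 s, in which the tool goes at most 62.5 mm and 10.7 degrees, less where a joint would pass 70% of its speed; a pose out of reach is approached as far as the arm can. A call with a number of a shift or a turn outside -1 to 1 is refused whole. A call with a gripper value outside its range is refused whole. The fingers move at their own pace and stop on an object; the grip force is fixed at half the most. Time passes only in rows, so rows that do not move let the fingers close. It gives the time, the measured TCP pose, the force and the opening at its end, in the units of the state.
- state(): the state, without advancing time (a new reading comes with each control period).
- camera(name): name is "scene" or "side" or "wrist"; returns the picture (400x640x3 uint8, red, green, blue); there is no depth.
- camera_model(name): a dict with "fx", "fy", "cx", "cy" (pixels), "extrinsics" (4x4, takes a point from world to camera coordinates). Camera axes: x right, y up, looking along -z (the intrinsics and any distortion apply to the point x, -y, -z); pixel columns grow to the right and rows downward; lengths in m; the calibration is good to about 2 mm. A picture is of the moment at which its call begins: read the wrist's pose just before it. camera_model takes no time and is no camera call; for the wrist camera it gives the pose at the moment of the call.
- finish_job(): hands the job in, once; it reports no verdict.
Trained networks look in the newest picture that a camera, given by its name, has taken for a name from the list of things; names that differ only in an ending like _2 or _b are one class to them, and where a whole thing is asked for, a point or a joint stands for the part that bears it (a point fixed in the world has none). Each returns a list of dicts, best first, with "conf" (0 to 1); they miss things now and then, are a little off and sometimes report something else, mostly with a low value. They report only what shows in the picture. A call takes as long as a camera call.
- boxes_of(camera, label): "box" ([centre column, centre row, width, height] in pixels, round what is visible of it).
The state is a dict: "time_s": time; "joint_positions": joint angles; "dq": joint speeds; "effort": joint torques, N m; "ee_pos": TCP position; "tool_rot": TCP orientation; "wrist_force": force on the tool from outside, world axes, zero at the start; "torque": the same for the moment, N m; "finger_gap": opening from 0.0 (shut) to 1.0 (fully open).
Only numpy, scipy, OpenCV 4.12 (cv2) and the standard library are available. Lean on these libraries where they do the work, as an engineer would, in place of code of your own. Each camera call takes 0.05 s, during which the arm holds its last target.

## Working session

There is one attempt and no reset: what is moved stays moved. The work goes in short steps, Python scripts to look and compute and a tool call to move; the robot and the scene stay as the last step left them, time stands still between calls to the robot, and variables do not carry over. Pictures are saved under pics/ and viewed, and the job is handed in when it is done.

Besides the shell and the picture viewer there is one more tool, called as a command line: name --argument value ..., lists and objects as JSON in quotes. move_arm: Moves the arm, as the interface text tells. Its arguments: {"type":"object","properties":{"moves":{"type":"array"}},"required":["moves"]}

```bash
mkdir -p pics
python3 - <<'E'
from station import *
import cv2
print(state())
for c in ["scene","side","wrist"]:
    im=camera(c); cv2.imwrite(f"pics/{c}0.png",im[:,:,::-1])
    m=camera_model(c); print(c,m)
    if c!="wrist":
        for l in ["brass_cap_mid","brass_cap_top","steel_cap_mid","station","union_mid","seat_ring_mid","chest"]:
            print(l,boxes_of(c,l)[:2])
E
```

```text
{'time_s': 0.0, 'joint_positions': array([ 1.04640967e+00,  4.91556455e-01,  1.55944879e+00,  9.83706190e-06,
        1.09168130e+00, -1.05588610e-01]), 'dq': array([-9.44299870e-05, -2.02050336e-03, -1.13167863e-03,  1.47202597e-03,
       -3.17213612e-04,  4.36270855e-04]), 'effort': array([ 1.49512165e-03, -6.12657666e+01, -2.58181393e+01,  6.92900363e-02,
        4.82328131e-02, -7.79531319e-05]), 'ee_pos': array([0.25399323, 0.57075564, 0.17546392]), 'tool_rot': array([-3.14050577e+00, -1.23964106e-04,  2.72279000e+00]), 'wrist_force': array([-0.42816537, -0.17674239,  0.87557909]), 'torque': array([-0.0368729 ,  0.02370513, -0.03034137]), 'finger_gap': 1.0025289011227574}
scene {'fx': 373.89915478844546, 'fy': 373.89915478844546, 'cx': 319.3322885477551, 'cy': 195.98418767787263, 'extrinsics': array([[-0.8138748 ,  0.58078683, -0.01715971,  0.37420096],
       [-0.33596837, -0.44629717,  0.82942395,  0.20684589],
       [ 0.47406018,  0.68081237,  0.55835603, -1.32758703],
       [ 0.        ,  0.        ,  0.        ,  1.        ]])}
brass_cap_mid [{'box': [278.0, 125.0, 15.3,
[... 1133 characters left out ...]
'box': [281.9, 321.8, 29.8, 35.6], 'conf': 0.74}]
union_mid [{'box': [280.5, 324.5, 25.8, 34.3], 'conf': 0.91}]
seat_ring_mid [{'box': [430.8, 298.1, 26.5, 16.6], 'conf': 0.81}]
chest [{'box': [218.9, 135.2, 139.1, 162.1], 'conf': 0.85}]
wrist {'fx': 341.5672169560648, 'fy': 341.5672169560648, 'cx': 314.0651208297435, 'cy': 201.0030526652932, 'extrinsics': array([[ 4.06802594e-01,  9.13515757e-01, -7.81681284e-04,
        -6.25527940e-01],
       [-8.83731220e-01,  3.93322074e-01, -2.53607721e-01,
         2.83050681e-02],
       [-2.31367197e-01,  1.03859075e-01,  9.67306835e-01,
        -3.90865537e-01],
       [ 0.00000000e+00,  0.00000000e+00,  0.00000000e+00,
         1.00000000e+00]])}
```

View pics/scene0.png

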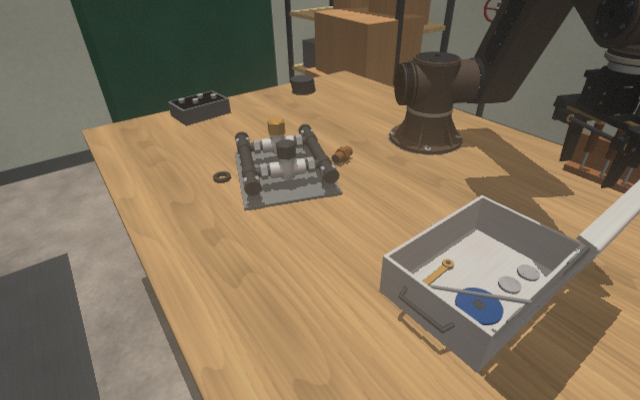

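View pics/side0.png

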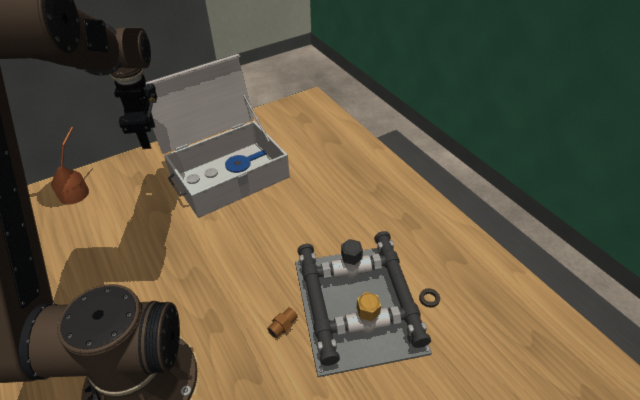

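```bash
cat > h.py <<'E'
import numpy as np, cv2
from station import *
def ray(m,u,v):
    E=m["extrinsics"];R=E[:3,:3];t=E[:3,3]
    d=np.array([(u-m["cx"])/m["fx"],-(v-m["cy"])/m["fy"],-1.]); d=R.T@d
    return -R.T@t, d/np.linalg.norm(d)
def tri(obs):
    A=np.zeros((3,3));b=np.zeros(3);L=[]
    for m,u,v in obs:
        o,d=ray(m,u,v);P=np.eye(3)-np.outer(d,d);A+=P;b+=P@o;L.append((P,o))
    x=np.linalg.solve(A,b); return x,[np.linalg.norm(P@(x-o)) for P,o in L]
def onz(m,u,v,z):
    o,d=ray(m,u,v); return o+d*(z-o[2])/d[2]
def proj(m,p):
    E=m["extrinsics"];c=E[:3,:3]@p+E[:3,3]
    return np.array([m["cx"]+m["fx"]*c[0]/-c[2],m["cy"]-m["fy"]*c[1]/-c[2]])
E
python3 - <<'E'
from h import *
S=camera_model("scene");D=camera_model("side")
print(tri([(S,278,125),(D,368.5,306.2)]))
print("z0.12",onz(S,278,125,.12),onz(D,368.5,306.2,.12),"steel",onz(D,352.1,252.4,.12))
print("union",onz(S,341.9,154.4,.02),onz(D,280.5,324.5,.02))
print("ring",onz(S,220,178,.006),onz(D,430.8,298.1,.006))
for n in ["scene","side"]:
    im=cv2.imread(f"pics/{n}0.png")
    c=im[60:260,200:400] if n=="scene" else im[200:400,260:460]
    cv2.imwrite(f"pics/{n}0z.png",cv2.resize(c,(600,600),interpolation=cv2.INTER_CUBIC))
E
```

```text
(array([ 0.4937253 , -0.17280737,  0.11977032]), [np.float64(0.0035332401277000935), np.float64(0.0035332401277000484)])
z0.12 [ 0.49139908 -0.16972958  0.12      ] [ 0.49679998 -0.17454219  0.12      ] steel [ 0.55241193 -0.02831252  0.12      ]
union [ 0.33608266 -0.04902691  0.02      ] [ 0.33022922 -0.05396439  0.02      ]
ring [ 0.69942538 -0.17146312  0.006     ] [ 0.69224659 -0.18422861  0.006     ]
```

The side view shows the brass cap at (368,306), the steel cap at (352,252), the union at (282,322) and the ring at (430,298). The chest is at (220,165), next to the gripper's starting spot. The brass cap is on the station's −y trap. I'll lift first, then arc over to it.

move_arm --moves '[{"fingers": -1,"linear": [0,0,-1],"yaw": 0},{"fingers": -1,"linear": [0,0,-1],"yaw": 0},{"fingers": -1,"linear": [0,0,-1],"yaw": 0},{"fingers": -1,"linear": [0,0,-1],"yaw": 0},{"fingers": -1,"linear": [-0.83,-0.53,0],"yaw": 0},{"fingers": -1,"linear": [-0.83,-0.53,0],"yaw": 0},{"fingers": -1,"linear": [-0.83,-0.53,0],"yaw": 0},{"fingers": -1,"linear": [-0.83,-0.53,0],"yaw": 0},{"fingers": -1,"linear": [-0.83,-0.53,0],"yaw": 0},{"fingers": -1,"linear": [-0.83,-0.53,0],"yaw": 0},{"fingers": -1,"linear": [-0.83,-0.53,0],"yaw": 0},{"fingers": -1,"linear": [-0.83,-0.53,0],"yaw": 0},{"fingers": -1,"linear": [-0.83,-0.53,0],"yaw": 0}]'

```text
time_s: 2.48
ee_pos: [0.499, 0.1997, 0.3762]
tool_rot: [3.141, 0.0, 2.723]
wrist_force: [0.3, 0.4, 0.2]
finger_gap: 1.001
```

move_arm --moves '[{"fingers": -1,"linear": [-0.31,-0.83,0],"yaw": 0},{"fingers": -1,"linear": [-0.31,-0.83,0],"yaw": 0},{"fingers": -1,"linear": [-0.31,-0.83,0],"yaw": 0},{"fingers": -1,"linear": [-0.31,-0.83,0],"yaw": 0},{"fingers": -1,"linear": [-0.31,-0.83,0],"yaw": 0},{"fingers": -1,"linear": [-0.31,-0.83,0],"yaw": 0},{"fingers": -1,"linear": [-0.31,-0.83,0],"yaw": 0},{"fingers": -1,"linear": [-0.31,-0.83,0],"yaw": 0},{"fingers": -1,"linear": [0,0,0],"yaw": 1},{"fingers": -1,"linear": [0,0,0],"yaw": 1},{"fingers": -1,"linear": [0,0,0],"yaw": 1},{"fingers": -1,"linear": [0,0,0],"yaw": 1},{"fingers": -1,"linear": [0,0,0],"yaw": 1},{"fingers": -1,"linear": [0,0,0],"yaw": 1},{"fingers": -1,"linear": [0,0,0],"yaw": 1},{"fingers": -1,"linear": [0,0,0],"yaw": 1},{"fingers": -1,"linear": [0,0,0],"yaw": 1},{"fingers": -1,"linear": [0,0,0],"yaw": 1}]'

```text
time_s: 4.72
ee_pos: [0.4766, -0.1525, 0.3761]
tool_rot: [3.141, -0.0, 1.218]
wrist_force: [0.7, -0.6, -1.1]
finger_gap: 0.998
```

Run:
```python
from h import *
s=state();print({k:np.round(s[k],4) for k in["time_s","joint_positions","ee_pos","tool_rot"]})
m=camera_model("wrist");im=camera("wrist");cv2.imwrite("pics/wrist1.png",im[:,:,::-1])
np.savez("w1.npz",**m)
R=m["extrinsics"][:3,:3];print("cam",-R.T@m["extrinsics"][:3,3])
for l in ["brass_cap_top","brass_cap_mid","steel_cap_mid"]:
    for b in boxes_of("wrist",l)[:2]: print(l,b,onz(m,*b["box"][:2],.12))
for p in [(.495,-.173,.14),(.552,-.028,.14)]: print(proj(m,np.array(p)))
```

```text
{'time_s': np.float64(4.725), 'joint_positions': array([-4.4180e-01,  1.5840e-01,  1.5265e+00,  1.0000e-04,  1.4566e+00,
       -8.8900e-02]), 'ee_pos': array([ 0.4766, -0.1525,  0.3761]), 'tool_rot': array([ 3.1415e+00, -1.0000e-04,  1.2179e+00])}
cam [ 0.50092855 -0.08480663  0.58479207]
brass_cap_top {'box': [333.6, 174.4, 36.9, 43.9], 'conf': 0.56} [ 0.4971968  -0.17320137  0.12      ]
brass_cap_mid {'box': [334.5, 170.4, 35.6, 43.6], 'conf': 0.96} [ 0.50020822 -0.16837376  0.12      ]
steel_cap_mid {'box': [334.5, 49.1, 42.0, 53.4], 'conf': 0.84} [ 0.55138569 -0.02272252  0.12      ]
[332.82331321 177.53067849]
[337.39412869  50.42681331]
```

View pics/wrist1.png

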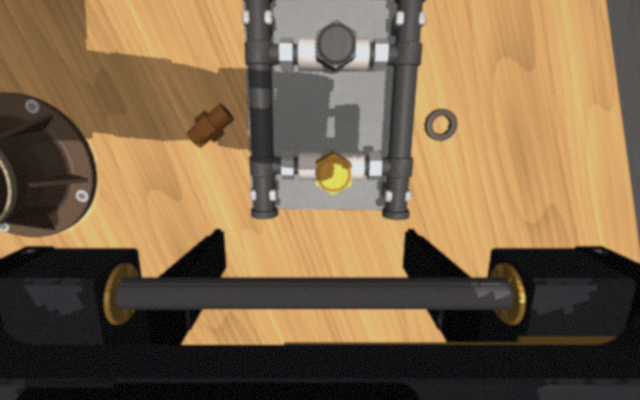

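The wrist view shows the brass cap at about (334,172) and the steel cap at (335,46). The station looks almost aligned with the image. I'll zoom in for exact tops and edges.

Run:
```python
import cv2
im=cv2.imread("pics/wrist1.png")
a=cv2.resize(im[140:210,295:375],None,fx=7,fy=7,interpolation=cv2.INTER_CUBIC)
cv2.imwrite("pics/zb.png",a)
a=cv2.resize(im[0:90,295:375],None,fx=6,fy=6,interpolation=cv2.INTER_CUBIC)
cv2.imwrite("pics/zs.png",a)
```

```text
(no output)
```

View pics/zb.png

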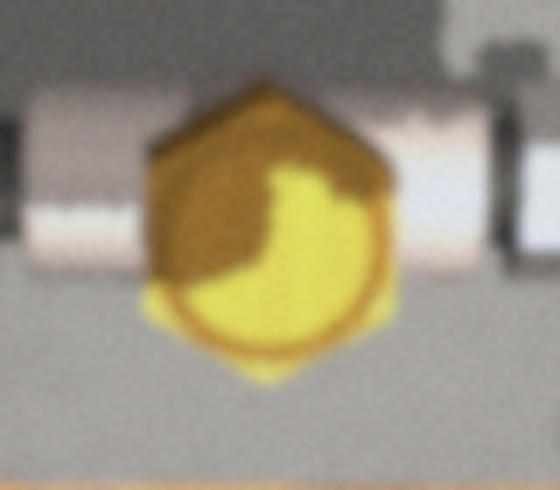

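View pics/zs.png

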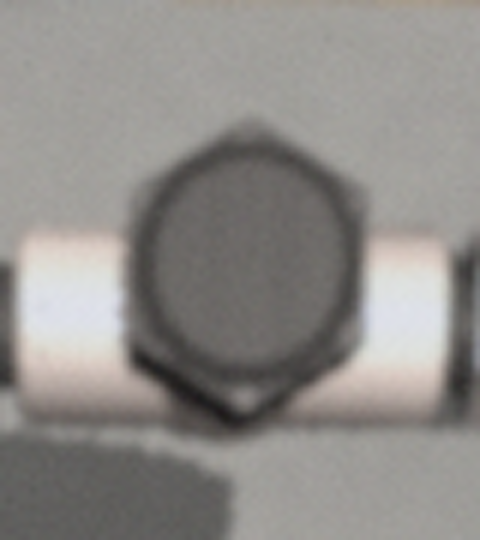

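Run:
```python
from h import *
m=dict(np.load("w1.npz"))
b=onz(m,333.0,173.3,.14);s=onz(m,335.8,43.3,.14)
print(b,s,np.linalg.norm(s-b))
d=s-b; ang=np.arctan2(d[1],d[0])-np.pi/2; print("station yaw",ang)
mid=(b+s)/2; R=np.array([[np.cos(ang),-np.sin(ang)],[np.sin(ang),np.cos(ang)]])
for c in ("side","scene"):
    M=camera_model(c); print(c,proj(M,b),proj(M,s))
im=cv2.imread("pics/wrist1.png")
for z,col in ((.14,(255,0,255)),(.10,(0,255,0))):
  for q,sg in ((b,-80),(s,80)):
    P=[]
    for k in range(6):
        t=np.deg2rad(30+60*k)
        o=R@np.array([.0277*np.cos(t),sg/1000+.0277*np.sin(t)])+mid[:2]
        P.append(proj(m,np.array([*o,z])))
    cv2.polylines(im,[np.int32(np.array(P)*16)],True,col,1,cv2.LINE_AA,4)
cv2.imwrite("pics/ov.png",cv2.resize(im[0:230,240:440],None,fx=2.6,fy=2.6,interpolation=cv2.INTER_CUBIC))
```

```text
[ 0.49710325 -0.16773807  0.14      ] [ 0.55281678 -0.01985031  0.14      ] 0.1580341333003037
station yaw -0.36028518894441364
side [367.31299719 298.91923859] [350.5369596  244.88347313]
scene [276.17277058 119.47282021] [285.83969944 141.40633716]
```

View pics/ov.png

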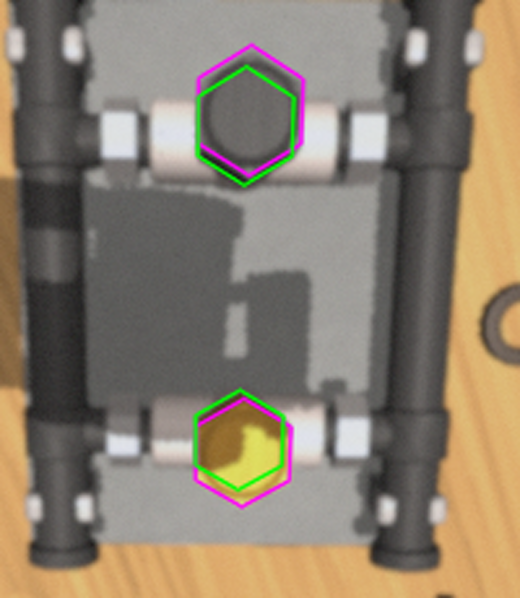

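move_arm --moves '[{"fingers": -1,"linear": [-0.15,0.49,0],"yaw": 0.05},{"fingers": -1,"linear": [0,0,1],"yaw": 0},{"fingers": -1,"linear": [0,0,1],"yaw": 0},{"fingers": -1,"linear": [0,0,1],"yaw": 0},{"fingers": -1,"linear": [0,0,0],"yaw": 0}]'

```text
time_s: 5.55
ee_pos: [0.4958, -0.1673, 0.2238]
tool_rot: [-3.136, -0.001, 1.218]
wrist_force: [0.4, -0.2, 0.8]
finger_gap: 1.0
```

Run:
```python
from h import *
s=state();print({k:np.round(s[k],4) for k in["time_s","joint_positions","ee_pos","tool_rot"]})
m=camera_model("wrist");im=camera("wrist")[:,:,::-1].copy()
np.savez("w2.npz",**m)
for p in [(.497,-.168,.14),(s["ee_pos"])]: print(proj(m,np.array(p)))
ang=-.36
q=proj(m,np.array((.497,-.168,.14)))
cv2.imwrite("pics/w2.png",im)
for z,col in ((.136,(255,0,255)),(.10,(0,255,0))):
    P=[]
    for k in range(6):
        t=np.deg2rad(30+60*k)+ang
        P.append(proj(m,np.array([.497+.0277*np.cos(t),-.168+.0277*np.sin(t),z])))
    cv2.polylines(im,[np.int32(np.array(P)*16)],True,col,1,cv2.LINE_AA,4)
    print(np.round(P,1).tolist())
x,y=int(q[0])-70,int(q[1])-70
print(x,y)
cv2.imwrite("pics/ov2.png",cv2.resize(im[y:y+140,x:x+140],(588,588),interpolation=cv2.INTER_CUBIC))
```

```text
{'time_s': np.float64(5.55), 'joint_positions': array([-4.5180e-01,  2.9950e-01,  1.7372e+00,  1.0000e-04,  1.1107e+00,
       -9.8700e-02]), 'ee_pos': array([ 0.4958, -0.1673,  0.2238]), 'tool_rot': array([-3.1358e+00, -6.0000e-04,  1.2176e+00])}
[316.66518854 195.89132893]
[314.84241077 226.63572695]
[[344.0, 179.8], [316.9, 164.0], [289.6, 179.4], [290.0, 209.5], [316.4, 224.3], [343.1, 209.9]]
[[341.1, 172.7], [316.8, 158.5], [292.4, 172.3], [292.6, 199.6], [316.4, 213.0], [340.3, 199.9]]
246 125
```

View pics/ov2.png

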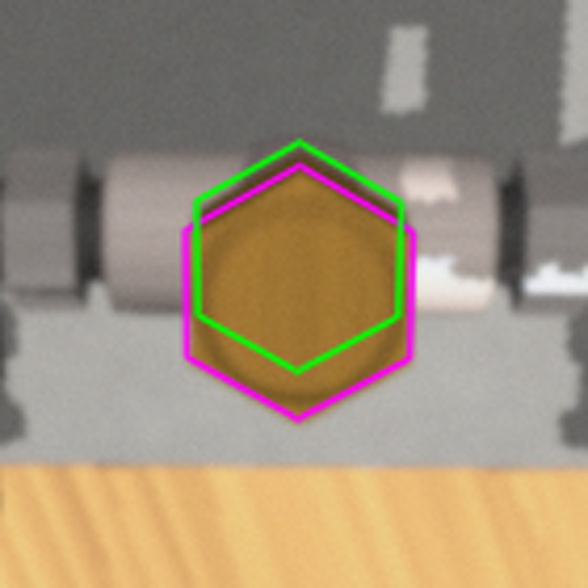

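View pics/w2.png

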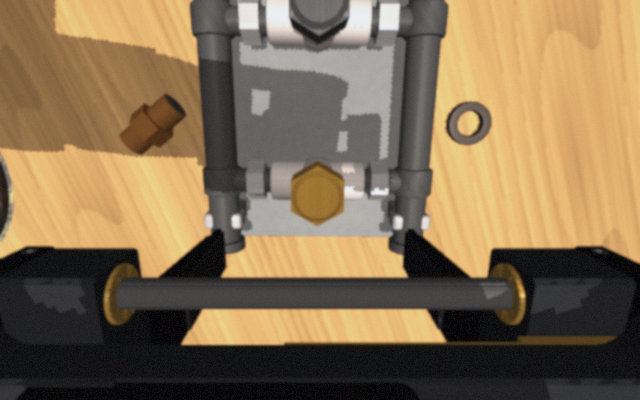

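Magenta outline fits the cap well, so centre (0.497, −0.168), flats aligned. Descending to grip height.

move_arm --moves '[{"fingers": -1,"linear": [0,0.02,0.8],"yaw": 0.05},{"fingers": -1,"linear": [0,0,0.8],"yaw": 0},{"fingers": -1,"linear": [0,0,0.5],"yaw": 0},{"fingers": -1,"linear": [0,0,0.4],"yaw": 0},{"fingers": -1,"linear": [0,0,0],"yaw": 0},{"fingers": -1,"linear": [0,0,0],"yaw": 0}]'

```text
time_s: 6.35
ee_pos: [0.4992, -0.1688, 0.103]
tool_rot: [3.139, 0.0, 1.208]
wrist_force: [-0.1, -1.1, -0.5]
finger_gap: 1.001
```

Run:
```python
from h import *
s=state();print({k:np.round(s[k],4) for k in["time_s","joint_positions","ee_pos","tool_rot","wrist_force"]})
m=camera_model("wrist");im=camera("wrist")[:,:,::-1].copy()
cv2.imwrite("pics/w3.png",im)
```

```text
{'time_s': np.float64(6.35), 'joint_positions': array([-4.5150e-01,  4.4430e-01,  1.8817e+00,  2.0000e-04,  8.1270e-01,
       -8.9100e-02]), 'ee_pos': array([ 0.4992, -0.1688,  0.103 ]), 'tool_rot': array([3.1387e+00, 1.0000e-04, 1.2083e+00]), 'wrist_force': array([-0.1261, -1.1427, -0.4645])}
```

View pics/w3.png

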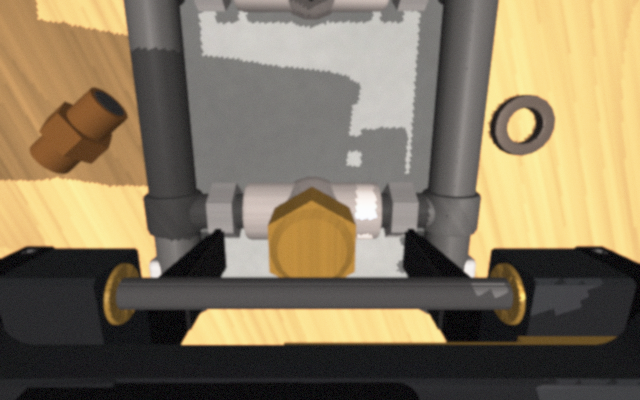

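The cap sits about 2 mm off toward −tool‑y (columns 312 against 314.5 between the fingers). I'll correct that and close.

move_arm --moves '[{"fingers": -1,"linear": [0,-0.035,0.04],"yaw": 0},{"fingers": 1,"linear": [0,0,0],"yaw": 0},{"fingers": 1,"linear": [0,0,0],"yaw": 0},{"fingers": 1,"linear": [0,0,0],"yaw": 0},{"fingers": 1,"linear": [0,0,0],"yaw": 0},{"fingers": 1,"linear": [0,0,0],"yaw": 0}]'

```text
time_s: 7.15
ee_pos: [0.4964, -0.1676, 0.099]
tool_rot: [-3.141, -0.0, 1.208]
wrist_force: [0.0, -0.1, 0.9]
finger_gap: 0.529
```

move_arm --moves '[{"fingers": 1,"linear": [0,0,0],"yaw": 0},{"fingers": 1,"linear": [0,0,0],"yaw": 0},{"fingers": 1,"linear": [0,0,0],"yaw": 0}]'

```text
time_s: 7.52
ee_pos: [0.4973, -0.1681, 0.1001]
tool_rot: [3.139, 0.0, 1.208]
wrist_force: [0.9, -0.8, 11.5]
finger_gap: 0.393
```

Run:
```python
from h import *
s=state();print({k:np.round(s[k],4) for k in["time_s","joint_positions","ee_pos","tool_rot","wrist_force","torque","finger_gap"]})
cv2.imwrite("pics/w4.png",camera("wrist")[:,:,::-1])
im=camera("side")[:,:,::-1]
cv2.imwrite("pics/s4.png",cv2.resize(im[200:400,260:460],(600,600),interpolation=cv2.INTER_CUBIC))
```

```text
{'time_s': np.float64(7.525), 'joint_positions': array([-4.5180e-01,  4.4610e-01,  1.8891e+00,  1.0000e-04,  8.0390e-01,
       -8.8800e-02]), 'ee_pos': array([ 0.4973, -0.1681,  0.1001]), 'tool_rot': array([3.1390e+00, 1.0000e-04, 1.2077e+00]), 'wrist_force': array([ 0.8835, -0.8266, 11.476 ]), 'torque': array([-0.0996,  0.0825, -0.0406]), 'finger_gap': np.float64(0.3931)}
```

View pics/w4.png

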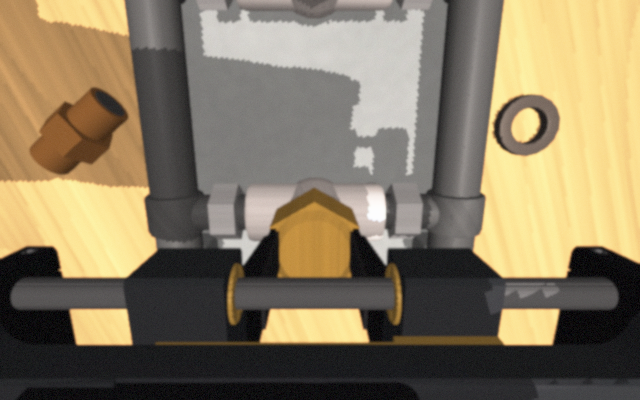

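View pics/s4.png

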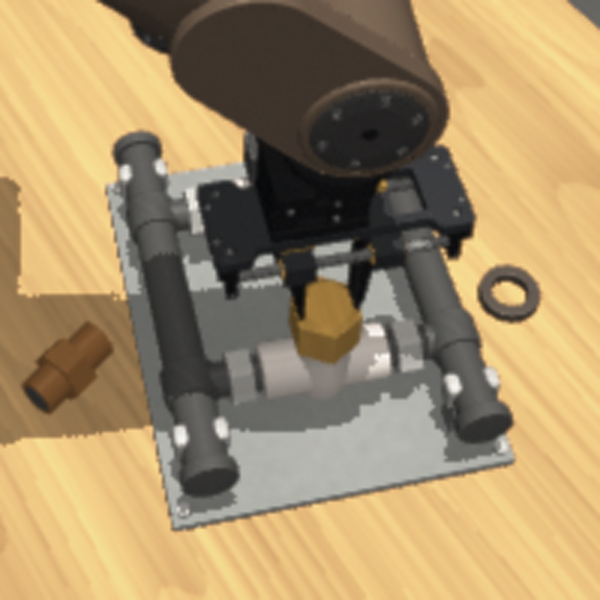

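Run:
```python
from h import *
m=camera_model("wrist");s=state()
im=cv2.imread("pics/w4.png")
c=np.array([.497,-.168]);ang=-.36
for z,col in ((.136,(255,0,255)),(.10,(0,255,0))):
    P=[proj(m,np.array([c[0]+.0277*np.cos(t),c[1]+.0277*np.sin(t),z])) for t in np.deg2rad(30+60*np.arange(6))+ang]
    cv2.polylines(im,[np.int32(np.array(P)*16)],True,col,1,cv2.LINE_AA,4)
y=s["tool_rot"][2];X=np.array([np.cos(y),np.sin(y)]);Y=np.array([np.sin(y),-np.cos(y)])
for g in (.024,.0187):
  for sg in(-1,1):
    for zz,col in((.10,(255,255,0)),(.14,(0,0,255))):
      a=[proj(m,np.array([*(s["ee_pos"][:2]+sg*g*Y+e*X),zz])) for e in(-.01,.01)]
      cv2.line(im,tuple(np.int32(a[0])),tuple(np.int32(a[1])),col,1)
cv2.imwrite("pics/ov4.png",cv2.resize(im[160:330,210:420],None,fx=3.5,fy=3.5,interpolation=cv2.INTER_CUBIC))
```

```text
(no output)
```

View pics/ov4.png

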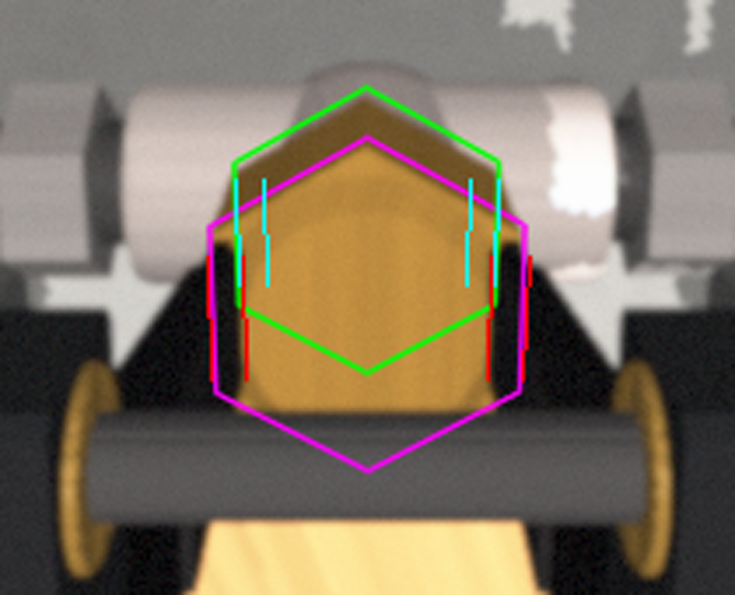

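Run:
```python
from h import *
s=state();print(s["time_s"],s["finger_gap"],s["wrist_force"])
y=s["tool_rot"][2];X=np.array([np.cos(y),np.sin(y)]);Y=np.array([np.sin(y),-np.cos(y)])
for n in("side","scene"):
    m=camera_model(n);im=camera(n)[:,:,::-1].copy();cv2.imwrite(f"pics/{n}5.png",im)
    q=np.int32(proj(m,np.array([.497,-.168,.14])));k=7
    x0,y0=q[0]-40,q[1]-40
    a=cv2.resize(im[y0:y0+75,x0:x0+80],None,fx=k,fy=k,interpolation=cv2.INTER_CUBIC); b=a.copy()
    for g,col in((.024,(0,255,0)),(.0187,(0,0,255))):
      for sg in(-1,1):
       for e in (-.01,.01):
        p=[(proj(m,np.array([*(s["ee_pos"][:2]+sg*g*Y+e*X),z]))-[x0,y0]+.5)*k for z in(.10,.14)]
        cv2.line(b,tuple(np.int32(p[0])),tuple(np.int32(p[1])),col,1)
    cv2.imwrite(f"pics/{n}5z.png",a);cv2.imwrite(f"pics/{n}5o.png",b)
```

```text
7.625 0.39316872397429525 [-0.0203215   0.11913206 10.10669767]
```

View pics/side5z.png

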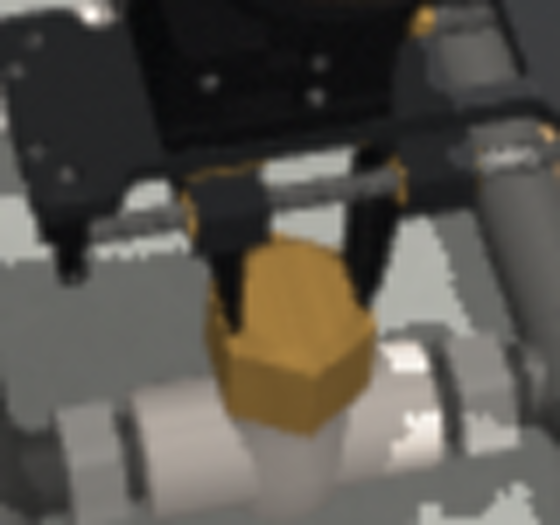

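View pics/side5o.png

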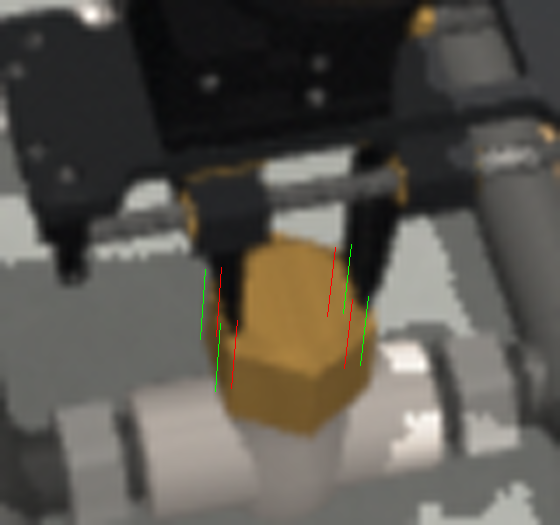

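View pics/scene5z.png

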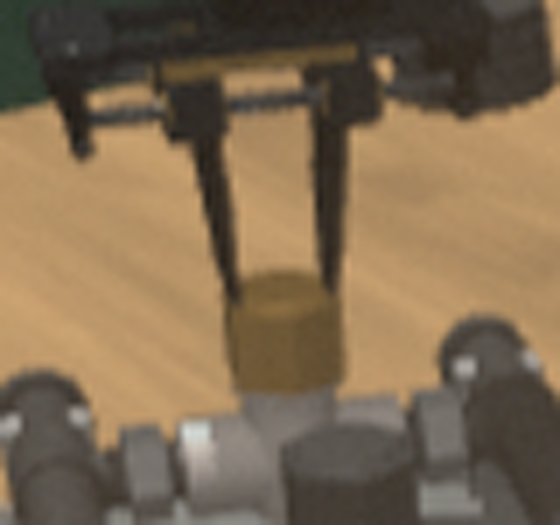

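Run:
```python
from h import *
M={n:camera_model(n) for n in("side","scene")}
o={}
for n in M:
    q=np.int32(proj(M[n],np.array([.497,-.168,.14])));o[n]=q-40
for a,b in(((238,332),(330,292)),((365,306),(236,302))):
    sa=np.array(a)/7+o["side"]-.5; sb=np.array(b)/7+o["scene"]-.5
    print(tri([(M["side"],*sa),(M["scene"],*sb)]))
s=state();print(s["ee_pos"])
# tips in open view w3: rows
W=camera_model("wrist")
for u,v in((224,230),(405,230)):
    for z in(.10,.12,.14): print(z,(onz(W,u,v,z)-s["ee_pos"])[:2]@np.array([[np.cos(1.208),np.sin(1.208)],[np.sin(1.208),-np.cos(1.208)]]).T)
```

```text
(array([ 0.47594786, -0.16949647,  0.13172922]), [np.float64(0.0016178033091634582), np.float64(0.001617803309163516)])
(array([ 0.51493902, -0.18361703,  0.13252134]), [np.float64(0.0017296309205799315), np.float64(0.0017296309205800597)])
[ 0.49731702 -0.16804283  0.10011682]
0.1 [-0.00228073 -0.0586896 ]
0.12 [ 0.00482875 -0.05317024]
0.14 [ 0.01193823 -0.04765088]
0.1 [-0.00245249  0.05834799]
0.12 [0.00467344 0.05265815]
0.14 [0.01179937 0.04696831]
```

The side and scene pictures both show the fingertips only at the cap's top bevel, about z 0.133. The reported TCP is z 0.100, so the real tips end about 33–35 mm behind it. The fingers closed to 37 mm on the top instead of gripping the flats. I'll open, go deeper by that amount, and close again.

move_arm --moves '[{"fingers": -1,"linear": [0,0,-0.1],"yaw": 0},{"fingers": -1,"linear": [0,0,0],"yaw": 0},{"fingers": -1,"linear": [0,0,0],"yaw": 0},{"fingers": -1,"linear": [0,0,0],"yaw": 0},{"fingers": -1,"linear": [0,0,0],"yaw": 0},{"fingers": -1,"linear": [0,0,0.35],"yaw": 0},{"fingers": -1,"linear": [0,0,0.3],"yaw": 0},{"fingers": -1,"linear": [0,0,0],"yaw": 0}]'

```text
time_s: 8.72
ee_pos: [0.4959, -0.1673, 0.0704]
tool_rot: [-3.139, -0.0, 1.208]
wrist_force: [-0.1, -0.5, 0.1]
finger_gap: 0.998
```

Run:
```python
from h import *
s=state();print({k:np.round(s[k],4) for k in["time_s","ee_pos","tool_rot","wrist_force","finger_gap"]})
m=camera_model("side");im=camera("side")[:,:,::-1]
q=np.int32(proj(m,np.array([.497,-.168,.14])))
a=im[q[1]-40:q[1]+35,q[0]-40:q[0]+40]
W=camera("wrist")[:,:,::-1]
a=cv2.resize(a,(400,375),interpolation=cv2.INTER_CUBIC);b=cv2.resize(W[150:330,200:420],(458,375))
cv2.imwrite("pics/c6.png",np.hstack([a,b])[:,:800])
```

```text
{'time_s': np.float64(8.725), 'ee_pos': array([ 0.4959, -0.1673,  0.0704]), 'tool_rot': array([-3.1393e+00, -3.0000e-04,  1.2078e+00]), 'wrist_force': array([-0.1482, -0.5169,  0.0889]), 'finger_gap': np.float64(0.9981)}
```

View pics/c6.png

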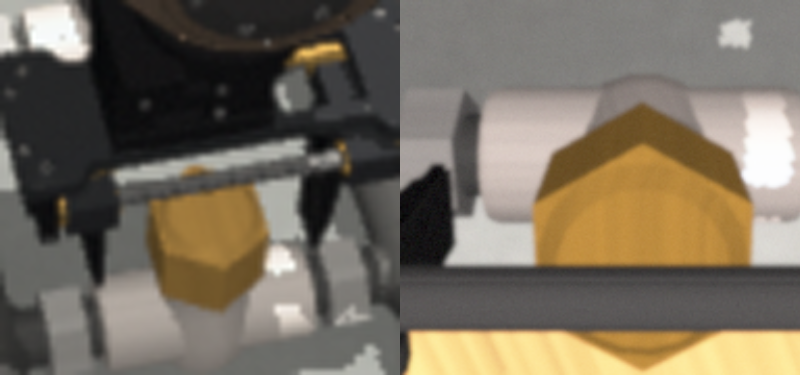

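The tips now straddle the cap near its lower half without contact. Closing.

move_arm --moves '[{"fingers": 1,"linear": [0,0,0],"yaw": 0},{"fingers": 1,"linear": [0,0,0],"yaw": 0},{"fingers": 1,"linear": [0,0,0],"yaw": 0},{"fingers": 1,"linear": [0,0,0],"yaw": 0},{"fingers": 1,"linear": [0,0,0],"yaw": 0},{"fingers": 1,"linear": [0,0,0],"yaw": 0},{"fingers": 1,"linear": [0,0,0],"yaw": 0}]'

```text
time_s: 9.7
ee_pos: [0.4966, -0.1677, 0.0716]
tool_rot: [3.141, -0.0, 1.208]
wrist_force: [1.1, -1.2, 0.1]
finger_gap: 0.505
```

Run:
```python
from h import *
s=state();print({k:np.round(s[k],4) for k in["time_s","ee_pos","tool_rot","wrist_force","torque","finger_gap"]})
m=camera_model("side");im=camera("side")[:,:,::-1]
q=np.int32(proj(m,np.array([.497,-.168,.14])))
a=im[q[1]-40:q[1]+35,q[0]-40:q[0]+40]
W=camera("wrist")[:,:,::-1]
a=cv2.resize(a,(400,375),interpolation=cv2.INTER_CUBIC);b=cv2.resize(W[150:330,200:420],(458,375))
cv2.imwrite("pics/c7.png",np.hstack([a,b])[:,:800])
```

```text
{'time_s': np.float64(9.7), 'ee_pos': array([ 0.4966, -0.1677,  0.0716]), 'tool_rot': array([ 3.1413e+00, -1.0000e-04,  1.2078e+00]), 'wrist_force': array([ 1.1155, -1.1777,  0.1279]), 'torque': array([-0.1359, -0.0651,  0.0358]), 'finger_gap': np.float64(0.5051)}
```

View pics/c7.png

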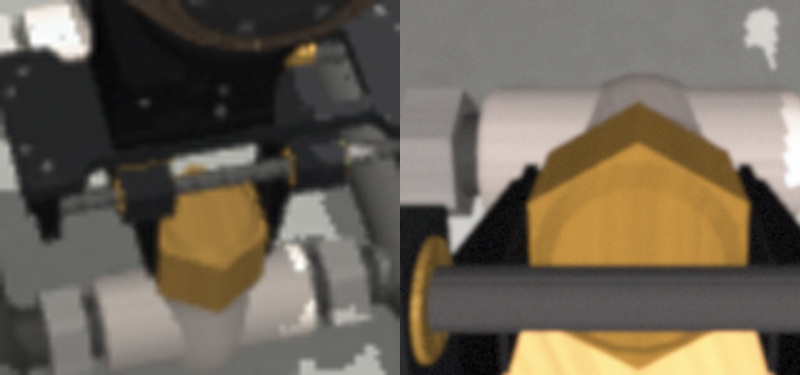

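The gap of 0.505 is 48.0 mm, so it's gripped on the flats. Now a small test counter-clockwise from above (tool yaw negative), as for a right-hand thread.

move_arm --moves '[{"fingers": 1,"linear": [0,0,0],"yaw": -0.3},{"fingers": 1,"linear": [0,0,0],"yaw": -0.3},{"fingers": 1,"linear": [0,0,0],"yaw": 0}]'

```text
time_s: 10.18
ee_pos: [0.4964, -0.1677, 0.0716]
tool_rot: [-3.142, 0.0, 1.297]
wrist_force: [-0.3, -2.6, 1.7]
finger_gap: 0.503
```

Run:
```python
from h import *
s=state();print({k:np.round(s[k],4) for k in["time_s","joint_positions","ee_pos","tool_rot","wrist_force","torque","effort","finger_gap"]})
```

```text
{'time_s': np.float64(10.175), 'joint_positions': array([-4.5190e-01,  4.8790e-01,  1.9155e+00, -1.0000e-04,  7.3820e-01,
       -1.7860e-01]), 'ee_pos': array([ 0.4964, -0.1677,  0.0716]), 'tool_rot': array([-3.1416e+00,  1.0000e-04,  1.2975e+00]), 'wrist_force': array([-0.2667, -2.6493,  1.6678]), 'torque': array([-0.3442,  0.2311,  0.0162]), 'effort': array([ 8.64000e-01, -5.28634e+01, -1.79388e+01,  3.30400e-01,
        5.09000e-02, -3.78700e-01]), 'finger_gap': np.float64(0.503)}
```

It turned 5.1° with almost no torque, past the 3° stop, so it looks like a right-hand thread. I'll continue a little and confirm with a picture that the cap follows.

move_arm --moves '[{"fingers": 1,"linear": [0,0,0],"yaw": -0.8},{"fingers": 1,"linear": [0,0,0],"yaw": -0.8},{"fingers": 1,"linear": [0,0,0],"yaw": 0}]'

```text
time_s: 10.55
ee_pos: [0.496, -0.1667, 0.0715]
tool_rot: [-3.141, -0.002, 1.535]
wrist_force: [-0.8, 5.2, 3.8]
finger_gap: 0.521
```

Run:
```python
from h import *
s=state();print({k:np.round(s[k],4) for k in["time_s","ee_pos","tool_rot","wrist_force","torque","finger_gap"]})
W=camera("wrist")[:,:,::-1]
cv2.imwrite("pics/c8.png",cv2.resize(W[150:350,180:440],None,fx=2.5,fy=2.5))
```

```text
{'time_s': np.float64(10.55), 'ee_pos': array([ 0.496 , -0.1667,  0.0715]), 'tool_rot': array([-3.1408e+00, -2.0000e-03,  1.5353e+00]), 'wrist_force': array([-0.8179,  5.1605,  3.7978]), 'torque': array([ 0.7451,  0.1893, -1.1619]), 'finger_gap': np.float64(0.5214)}
```

View pics/c8.png

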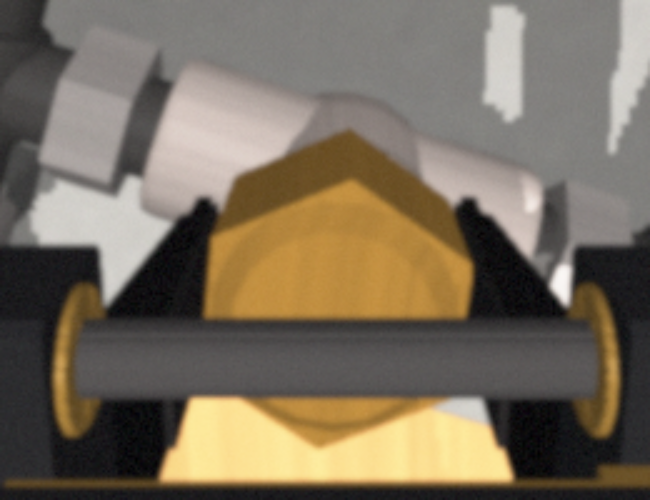

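move_arm --moves '[{"fingers": 1,"linear": [0,0,0],"yaw": 0},{"fingers": 1,"linear": [0,0,0],"yaw": 0}]'

```text
time_s: 10.85
ee_pos: [0.496, -0.1667, 0.0715]
tool_rot: [-3.141, -0.002, 1.534]
wrist_force: [-0.5, 5.3, 4.7]
finger_gap: 0.517
```

```bash
cat > look.py <<'E'
from h import *
import sys
def look(n,angs=(0,)):
    s=state();print({k:np.round(s[k],4) for k in["time_s","ee_pos","tool_rot","wrist_force","torque","finger_gap"]},s["joint_positions"][5])
    m=camera_model("wrist");W=camera("wrist")[:,:,::-1].copy()
    c=s["ee_pos"][:2]; k=2.5
    a=cv2.resize(W[130:370,180:440],None,fx=k,fy=k,interpolation=cv2.INTER_CUBIC)
    cols=[(255,0,255),(0,255,0),(255,255,0),(0,0,255)]
    for d,col in zip(angs,cols):
      for z in(.136,.10):
        t=np.deg2rad(30+60*np.arange(6)+d)-.363
        P=np.array([proj(m,np.array([c[0]+.0277*np.cos(q),c[1]+.0277*np.sin(q),z])) for q in t])
        cv2.polylines(a,[np.int32((P-[180,130]+.5)*k)],True,col,1,cv2.LINE_AA)
    cv2.imwrite(f"pics/{n}.png",a)
E
python3 -c "
from look import *
look('l1',(3,12,18.8))"
```

```text
{'time_s': np.float64(10.85), 'ee_pos': array([ 0.496 , -0.1667,  0.0715]), 'tool_rot': array([-3.1408e+00, -1.9000e-03,  1.5342e+00]), 'wrist_force': array([-0.4665,  5.3032,  4.6917]), 'torque': array([ 0.8118,  0.284 , -1.208 ]), 'finger_gap': np.float64(0.5173)} -0.4163523773542593
```

View pics/l1.png

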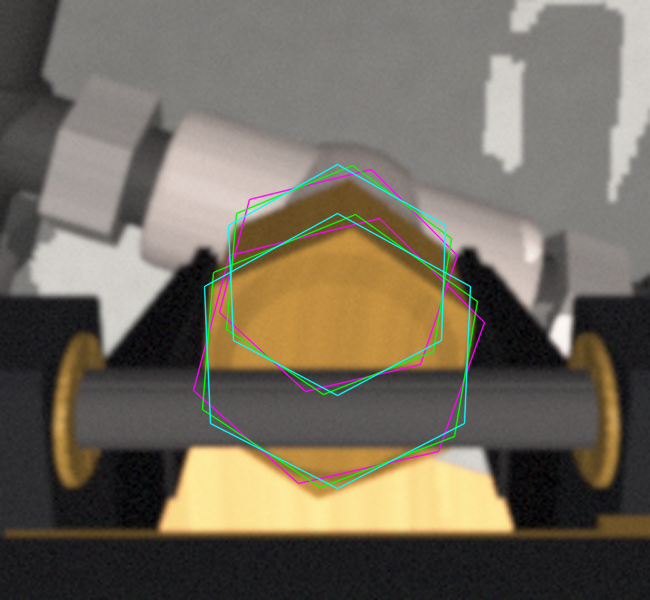

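move_arm --moves '[{"fingers": 1,"linear": [0,0,0],"yaw": -0.6},{"fingers": 1,"linear": [0,0,0],"yaw": 0}]'

```text
time_s: 11.15
ee_pos: [0.4956, -0.1661, 0.0715]
tool_rot: [-3.14, -0.003, 1.626]
wrist_force: [-2.4, 9.0, 6.8]
finger_gap: 0.535
```

```bash
python3 -c "
from look import *
look('l2',(3,13,18,23.9))"
```

```text
{'time_s': np.float64(11.15), 'ee_pos': array([ 0.4956, -0.1661,  0.0715]), 'tool_rot': array([-3.1402e+00, -3.0000e-03,  1.6256e+00]), 'wrist_force': array([-2.4347,  8.9725,  6.8112]), 'torque': array([ 1.4306,  0.372 , -0.986 ]), 'finger_gap': np.float64(0.5348)} -0.5077535223846877
```

View pics/l2.png

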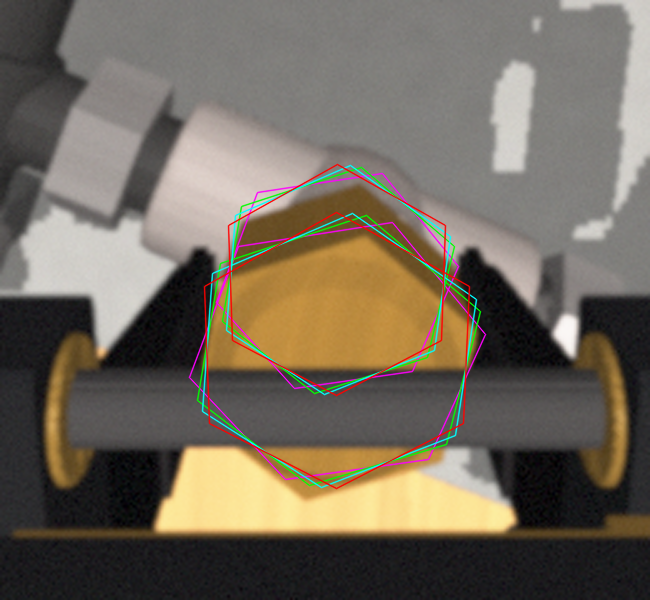

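The tool is now at 24°, but the cap stayed at about 13° and is slipping in the pads, with rising gap and about 1 N m. It will not give this way, so I'll reverse.

move_arm --moves '[{"fingers": 1,"linear": [0,0,0],"yaw": 0.7},{"fingers": 1,"linear": [0,0,0],"yaw": 0.7},{"fingers": 1,"linear": [0,0,0],"yaw": 0.7},{"fingers": 1,"linear": [0,0,0],"yaw": 0.7},{"fingers": 1,"linear": [0,0,0],"yaw": 0}]'

```text
time_s: 11.82
ee_pos: [0.4965, -0.1676, 0.0715]
tool_rot: [3.142, -0.0, 1.208]
wrist_force: [0.3, 0.4, -0.2]
finger_gap: 0.532
```

```bash
python3 -c "
from look import *
look('l3',(0,))"
```

```text
{'time_s': np.float64(11.825), 'ee_pos': array([ 0.4965, -0.1676,  0.0715]), 'tool_rot': array([ 3.1415e+00, -1.0000e-04,  1.2078e+00]), 'wrist_force': array([ 0.292 ,  0.3954, -0.1593]), 'torque': array([-0.1876, -0.0074,  0.0262]), 'finger_gap': np.float64(0.5322)} -0.0888688697364619
```

View pics/l3.png

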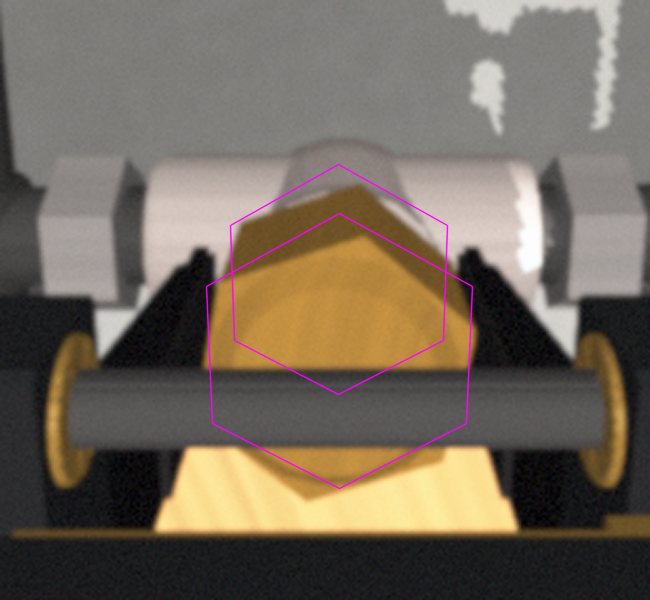

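Back at tool zero, the cap stayed skewed about 11° clockwise in the jaws with no torque. So it followed the tool clockwise well past 3°: a left-hand thread. I'll open, look, and regrip square.

move_arm --moves '[{"fingers": -1,"linear": [0,0,0],"yaw": 0},{"fingers": -1,"linear": [0,0,0],"yaw": 0},{"fingers": -1,"linear": [0,0,0],"yaw": 0},{"fingers": -1,"linear": [0,0,0],"yaw": 0}]'

```text
time_s: 12.38
ee_pos: [0.4964, -0.1676, 0.0715]
tool_rot: [-3.142, -0.0, 1.208]
wrist_force: [-0.1, 0.6, -0.4]
finger_gap: 0.9
```

```bash
python3 -c "
from look import *
look('l4',(-11,0))"
```

```text
{'time_s': np.float64(12.375), 'ee_pos': array([ 0.4964, -0.1676,  0.0715]), 'tool_rot': array([-3.1415e+00, -1.0000e-04,  1.2080e+00]), 'wrist_force': array([-0.0811,  0.5912, -0.4207]), 'torque': array([-0.0685,  0.0979,  0.0089]), 'finger_gap': np.float64(0.9005)} -0.08909665297753161
```

View pics/l4.png

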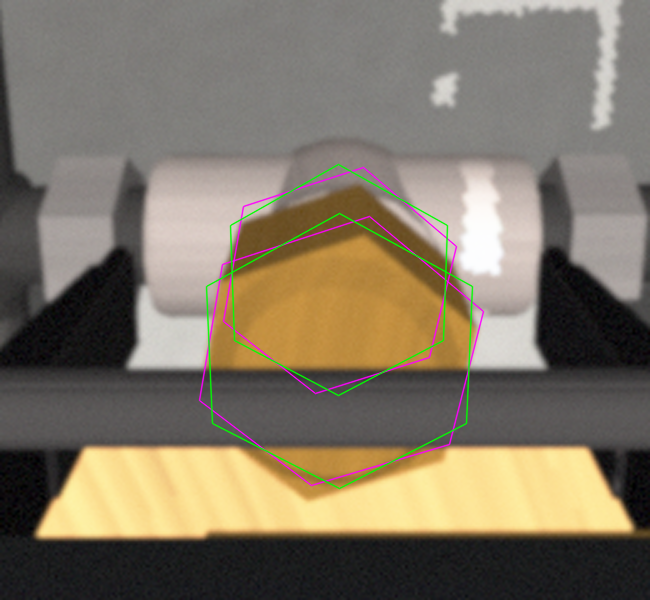

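move_arm --moves '[{"fingers": -1,"linear": [-0.05,0,0],"yaw": 0.7},{"fingers": -1,"linear": [0,0,0],"yaw": 0.7},{"fingers": 1,"linear": [0,0,0],"yaw": 0},{"fingers": 1,"linear": [0,0,0],"yaw": 0},{"fingers": 1,"linear": [0,0,0],"yaw": 0},{"fingers": 1,"linear": [0,0,0],"yaw": 0},{"fingers": 1,"linear": [0,0,0],"yaw": 0},{"fingers": 1,"linear": [0,0,0],"yaw": 0},{"fingers": 1,"linear": [0,0,0],"yaw": 0}]'

```text
time_s: 13.55
ee_pos: [0.4956, -0.17, 0.0715]
tool_rot: [3.142, -0.0, 0.998]
wrist_force: [-0.1, 1.1, 0.4]
finger_gap: 0.503
```

```bash
python3 -c "
from look import *
look('l5',(-12,))"
```

```text
{'time_s': np.float64(13.55), 'ee_pos': array([ 0.4956, -0.17  ,  0.0715]), 'tool_rot': array([ 3.1415e+00, -1.0000e-04,  9.9790e-01]), 'wrist_force': array([-0.1454,  1.1207,  0.3632]), 'torque': array([-0.0969,  0.0983,  0.0326]), 'finger_gap': np.float64(0.5032)} 0.11623591697879215
```

View pics/l5.png

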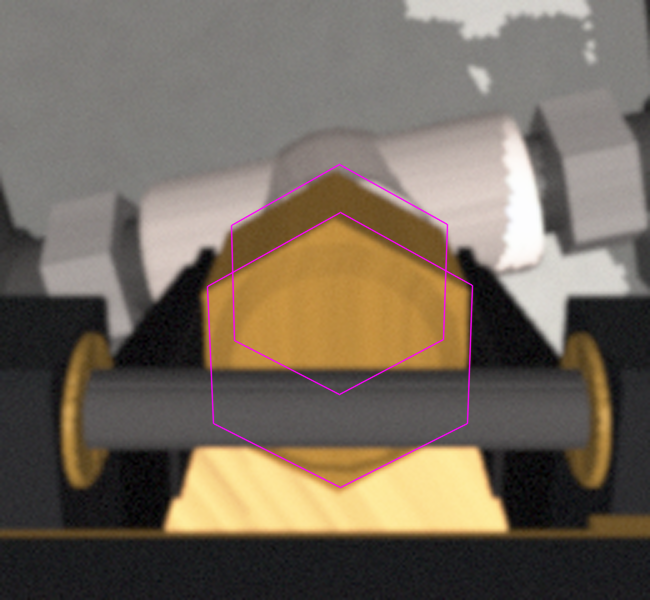

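Square and centred now, at about −12°. I'll turn clockwise and check partway.

move_arm --moves '[{"fingers": 1,"linear": [0,0,0],"yaw": 0.8},{"fingers": 1,"linear": [0,0,0],"yaw": 0.8},{"fingers": 1,"linear": [0,0,0],"yaw": 0.8},{"fingers": 1,"linear": [0,0,0],"yaw": 0}]'

```text
time_s: 14.1
ee_pos: [0.4968, -0.1699, 0.0716]
tool_rot: [3.14, -0.002, 0.636]
wrist_force: [6.1, 2.2, -2.6]
finger_gap: 0.503
```

```bash
python3 -c "
from look import *
look('l6',(-32.6,))"
```

```text
{'time_s': np.float64(14.1), 'ee_pos': array([ 0.4968, -0.1699,  0.0716]), 'tool_rot': array([ 3.1399e+00, -1.8000e-03,  6.3610e-01]), 'wrist_force': array([ 6.1426,  2.184 , -2.5708]), 'torque': array([ 0.3522, -1.0108,  0.0314]), 'finger_gap': np.float64(0.503)} 0.47794087245957156
```

View pics/l6.png

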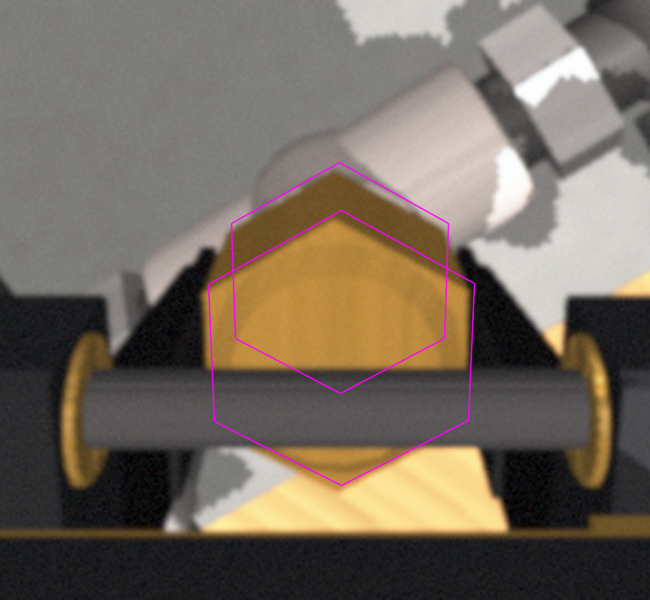

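move_arm --moves '[{"fingers": 1,"linear": [0.03,0.01,0],"yaw": 0.8},{"fingers": 1,"linear": [0,0,0],"yaw": 0.8},{"fingers": 1,"linear": [0,0,0],"yaw": 0.8},{"fingers": 1,"linear": [0,0,0],"yaw": 0.8},{"fingers": 1,"linear": [0,0,0],"yaw": 0}]'

```text
time_s: 14.78
ee_pos: [0.4973, -0.1696, 0.0715]
tool_rot: [3.141, -0.001, 0.159]
wrist_force: [1.7, 0.9, -2.8]
finger_gap: 0.505
```

move_arm --moves '[{"fingers": 1,"linear": [0,0,0],"yaw": 0.84},{"fingers": 1,"linear": [0,0,0],"yaw": 0.84},{"fingers": 1,"linear": [0,0,0],"yaw": 0.84},{"fingers": 1,"linear": [0,0,0],"yaw": 0.84},{"fingers": 1,"linear": [0,0,0],"yaw": 0}]'

```text
time_s: 15.4
ee_pos: [0.4974, -0.1698, 0.0716]
tool_rot: [3.141, -0.001, -0.343]
wrist_force: [2.9, -3.9, -2.6]
finger_gap: 0.5
```

```bash
python3 -c "
from look import *
look('l7',(-89,))"
```

```text
{'time_s': np.float64(15.4), 'ee_pos': array([ 0.4974, -0.1698,  0.0716]), 'tool_rot': array([ 3.1413e+00, -9.0000e-04, -3.4300e-01]), 'wrist_force': array([ 2.9025, -3.912 , -2.6338]), 'torque': array([-0.5902, -0.2181, -0.0315]), 'finger_gap': np.float64(0.5004)} 1.4592818146317528
```

View pics/l7.png

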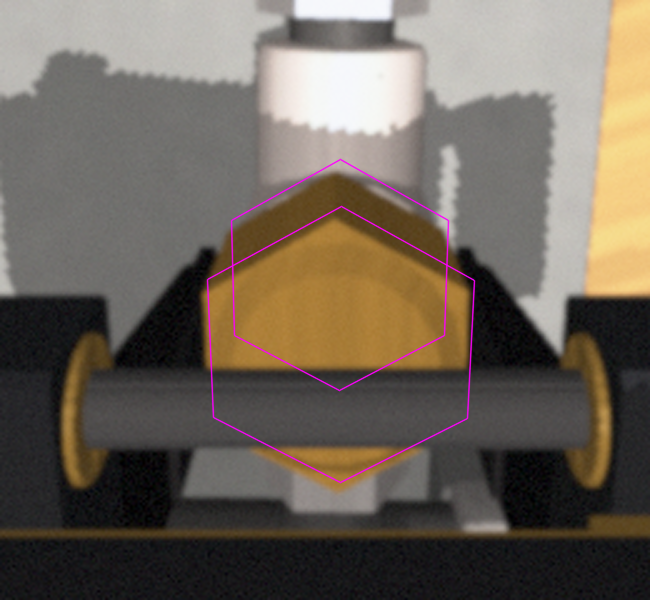

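The cap follows squarely at about −89° with low force. Finishing to about 125°.

move_arm --moves '[{"fingers": 1,"linear": [0.02,0.01,0],"yaw": 0.84},{"fingers": 1,"linear": [0,0,0],"yaw": 0.84},{"fingers": 1,"linear": [0,0,0],"yaw": 0.84},{"fingers": 1,"linear": [0,0,0],"yaw": 0.84},{"fingers": 1,"linear": [0,0,0],"yaw": 0.84},{"fingers": 1,"linear": [0,0,0],"yaw": 0}]'

```text
time_s: 16.2
ee_pos: [0.4976, -0.1702, 0.0715]
tool_rot: [3.141, 0.0, -0.972]
wrist_force: [-0.4, -1.6, -0.2]
finger_gap: 0.501
```

```bash
python3 -c "
from look import *
look('l8',(-125,))"
```

```text
{'time_s': np.float64(16.2), 'ee_pos': array([ 0.4976, -0.1702,  0.0715]), 'tool_rot': array([ 3.1414e+00,  4.0000e-04, -9.7220e-01]), 'wrist_force': array([-0.3879, -1.5811, -0.154 ]), 'torque': array([-0.1375,  0.0916, -0.0322]), 'finger_gap': np.float64(0.5009)} 2.0877170670250846
```

View pics/l8.png

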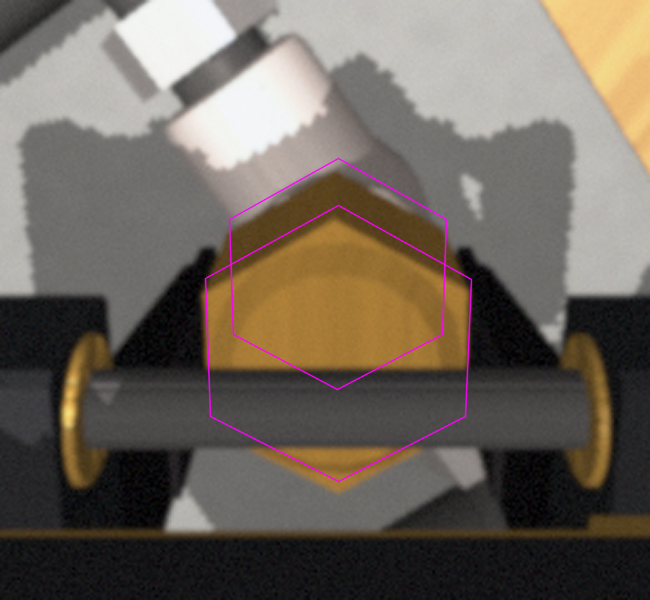

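Turned about 125°. Lifting slowly at first.

move_arm --moves '[{"fingers": 1,"linear": [0,0,-0.1],"yaw": 0},{"fingers": 1,"linear": [0,0,-0.15],"yaw": 0},{"fingers": 1,"linear": [0,0,0],"yaw": 0}]'

```text
time_s: 16.62
ee_pos: [0.498, -0.1702, 0.0847]
tool_rot: [-3.141, -0.0, -0.975]
wrist_force: [-0.5, -0.9, -3.9]
finger_gap: 0.503
```

The wrist shows −3.9 N, which is just the cap's weight, so it's free. Lifting on to about 70 mm.

move_arm --moves '[{"fingers": 1,"linear": [0,0,-0.2],"yaw": 0},{"fingers": 1,"linear": [0,0,-0.25],"yaw": 0},{"fingers": 1,"linear": [0,0,-0.25],"yaw": 0},{"fingers": 1,"linear": [0,0,-0.25],"yaw": 0},{"fingers": 1,"linear": [0,0,-0.2],"yaw": 0},{"fingers": 1,"linear": [0,0,-0.05],"yaw": 0},{"fingers": 1,"linear": [0,0,0],"yaw": 0},{"fingers": 1,"linear": [0,0,0],"yaw": 0},{"fingers": 1,"linear": [0,0,0],"yaw": 0}]'

```text
time_s: 17.75
ee_pos: [0.4977, -0.1702, 0.1437]
tool_rot: [3.141, 0.001, -0.976]
wrist_force: [0.0, -0.1, -4.0]
finger_gap: 0.503
```

Run:
```python
from h import *
s=state();print({k:np.round(s[k],4) for k in["time_s","ee_pos","tool_rot","wrist_force","torque","finger_gap","dq"]})
m=camera_model("side");D=camera("side")[:,:,::-1];S=camera("scene")[:,:,::-1]
for c in("side","scene"):
    for l in("brass_cap_mid","steel_cap_mid","union_mid","seat_ring_mid"): print(c,l,boxes_of(c,l)[:1])
a=cv2.resize(D[220:380,260:450],(450,379));b=cv2.resize(S[80:200,205:315],(348,379))
cv2.imwrite("pics/fin.png",np.hstack([a,b]))
```

```text
{'time_s': np.float64(17.75), 'ee_pos': array([ 0.4977, -0.1702,  0.1437]), 'tool_rot': array([ 3.1413e+00,  6.0000e-04, -9.7610e-01]), 'wrist_force': array([ 0.02  , -0.0818, -4.0194]), 'torque': array([ 0.0292,  0.1791, -0.0049]), 'finger_gap': np.float64(0.5026), 'dq': array([-0.0003, -0.0037, -0.0023, -0.001 ,  0.0003,  0.0002])}
side brass_cap_mid []
side steel_cap_mid [{'box': [353.0, 252.3, 20.0, 30.3], 'conf': 0.9}]
side union_mid [{'box': [281.9, 322.8, 29.3, 33.1], 'conf': 0.74}]
side seat_ring_mid [{'box': [428.1, 299.0, 25.5, 18.6], 'conf': 0.73}]
scene brass_cap_mid [{'box': [277.6, 100.4, 14.7, 15.3], 'conf': 0.65}]
scene steel_cap_mid [{'box': [287.9, 149.8, 14.2, 23.5], 'conf': 0.72}]
scene union_mid [{'box': [342.6, 154.1, 19.1, 14.9], 'conf': 0.51}]
scene seat_ring_mid [{'box': [288.8, 169.0, 107.1, 88.4], 'conf': 0.74}]
```

View pics/fin.png

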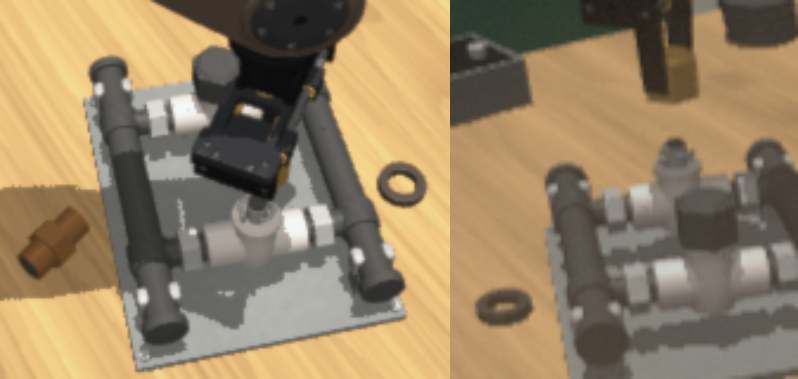

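The cap is held level in the fingers well above the bared neck. The steel cap, union and ring are unmoved.

```bash
python3 -c "
from station import *
print(finish_job()); s=state(); print(s['time_s'],s['wrist_force'],s['finger_gap'],s['ee_pos'])"
```

```text
the job is handed in; nothing more can be done
None
the job is handed in; nothing more can be done
```

The brass cap is off its trap and still held in the fingers, level and mouth down, about 72 mm above its seat. The job was handed in at about 18 s; it reported no verdict.

**Thread:** it is left-hand. Counter-clockwise the cap jammed and slipped about 11° in the pads. I gripped it again square and turned it clockwise about 125° with almost no resistance, then lifted it.

**Last checks:**
- **Cap:** the wrist carried 4.0 N, which is the cap's weight, with about 48 mm between the fingers and the arm nearly still. The scene picture shows the cap clear above the bare neck.
- **Bystanders:** the detector boxes for the steel cap, union and ring in the side view are within about 3 pixels of where they started.

**What went wrong or disagreed:**
- **Fingertip position:** the real fingertips end about 33–35 mm short of the reported tool point. My first closing therefore caught only the cap's top edge, pressing on it with about 11 N. I found this from the side and scene pictures and went deeper.
- **Wrong-way stop:** when I turned it the wrong way, the wrist picture put the stop at about 13°, not the 3° you stated. I did not resolve the difference.
- **Detector misses at the end:** it did not find the brass cap in the side view, where the gripper hides it. It also boxed the whole station as the ring in the scene view. I checked those two by eye in the other picture.

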